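# Level the spacer disc and show it to the inspection camera in the mirror

## Task

The white nylon spacer disc is sitting cocked in the mouth of the steel core ring: first press its raised side down until the disc lies level. Then push down the bar on the end of the mirror's sprung lever until the inspection camera, looking straight along the rail into the middle of the mirror, sees the dark dot in the centre of the disc, and finish with the gripper still holding the lever there, since the mirror springs back when let go. Leave the mortar, the loose spare ring and the tin where they are.

Things in the scene. Friction and masses are not known exactly. Their poses are not given: they have to be found in the camera images.
- station: fixed aluminium rail on the bench, 60 mm wide, 530 long, 12 thick. Origin: on the bench, on its centre line; y runs along the rail from the mirror (y = -180 mm, on a fork of two plates, 84 mm wide overall, 222 tall) to the camera (black box 56 x 60 x 50 mm, centre y = +285 mm, on a post); z up. Mirror centre, lens and disc centre all lie in its plane x = 0
- camera_lens (a point): front of the inspection camera's lens, 210 mm above the bench at y = +235 mm on the rail; it looks level along the rail, straight at the mirror's centre
- mirror: flat mirror 60 x 56 mm on a level hinge along the station's x axis. Origin: centre of the reflecting face, on the hinge line, 210 mm up. At rest its axes are parallel to the station's and the face looks to the camera side but 0.908 rad below level. Pushing the lever down turns it about +x (up to 1.0 rad), raising the face; a spring (1 to 3 N at the bar) returns it. Needed turn: 0.48 to 0.7
- lever_bar (a point): centre of the cross bar ending the mirror's lever: round dark steel, 14 mm thick, 44 long, along the station's x axis, 110 mm from the hinge line on the side away from the camera. At rest 62 mm above the hinge, at 0.6 rad of turn level with it. Push it down from above with shut fingertips, following its arc
- view: not a solid: the camera's line of sight after the mirror. Origin: mirror's centre; y axis along the reflected line, z axis across it in the upright plane of the rail, x as the station's. It turns by twice the mirror's turn, the same way; the dot is in the middle of the view when its z in this frame is zero and its y positive
- disc: white nylon disc, 72 mm across, 8 thick, in the mouth of the core ring. Origin: underside, at the low edge about which it tips; x points across it to the raised side (any direction), z square to its face (up when level). Tipped 0.2 to 0.34 rad at the start; friction holds it (2 to 4 N on the raised edge moves it), it stops when level, its top then 74 mm above the bench, and stays
- saddle: fixed 90 mm square saddle on the rail that carries the polished steel core ring (76 mm across, rim 66 mm above the bench), 130 to 270 mm from the mirror along the rail. Origin: centre of its underside, 12 mm above the bench, under the ring's centre; turned any way about the upright
- disc_mark (a point): the dark dot, 12 mm across, in the centre of the disc's top face
- disc_high (a point): point on the disc's top face 10 mm in from the edge on its raised side: where to press
- mortar: bystander: stoneware mortar 96 mm across and 62 mm tall with its pestle leaning in it to a height of 113 mm; origin at the centre of its underside
- spare_ring: bystander: loose polished steel core ring standing on the bench, 76 mm across, 40 mm tall; origin at the centre of its underside
- tin: bystander: aluminium sample tin 64 mm across, 45 mm tall; origin at the centre of its underside

How it is judged:
By the outcome, as a careful person would: the job done as asked, in the order asked, and still so for the second after the job is handed in, while the arm keeps its last pose, push and grip.
It also fails if it takes over 51 s, if anything falls off the work surface, if the arm or the gripper's body presses on something with over 40 N, if the wrist force passes 120 N, or if a joint passes its speed limit or range.

## Robot

A 6-joint arm with a two-finger parallel gripper is mounted at the origin on the work surface. World frame = base frame: x ahead of the robot, y to its left, z up, the work surface at z = 0. Lengths are in m, angles in rad, forces in N, time in s.
With the tool pointing down it reaches from about 0.325 to 0.775 m from the base axis. Payload 9.3 kg.
Tool frame: the origin (TCP) lies midway between the tips of the shut fingers; the grasp point (between the pads) lies 19 mm behind it; z points along the fingers, x is the direction in which the jaws open and shut, and the axes are right-handed (so a half turn about z gives the same grasp; the last joint's range is limited). The gripper opens to 85 mm and grips with 20 to 120 N. Pads are 22 mm wide; open, the fingers measure 114 mm over their backs; the gripper's body (76 mm by 85 mm) begins 54 mm behind the grasp point. The pads swing forward as they close: fully open they stand 13 mm farther back than shut.
Start: joints at [1.114, 0.259, 0.021, 1.334, 0, 1.418], TCP at [0.165, 0.525, 0.196] pointing down, gripper open.
Joint ranges: [-3.04, 3.04], [-0.91, 1.82], [-1.04, 1.36], [-1.92, 1.95], [-1.52, 1.45], [-3.14, 3.14]. Speed limits (rad/s): [2.22, 2.22, 2.79, 3.14, 3.14, 3.14].

## Interface

Orientations are given as a rotation vector (axis times angle).
In Python, from workcell import env gives the robot as it stands. Calls block until the motion is done:
- env.move_pose(position, orientation): joint-space move of the TCP to a pose.
- env.line_to(position, vel=0.15, rotation=None): straight line of the TCP; rotation=None keeps the orientation; vel is the mean speed in m/s.
- env.move_joints(angles): joint-space move.
- env.gripper_to(opening): finger opening in m; the grip force is fixed at half the most; returns when the fingers have stopped.
- env.sleep(seconds).
- env.inverse_kinematics(position, orientation): joint angles nearest the present ones, or None.
- env.capture(name): name is "side" or "top" or "wrist"; returns (picture, depth): 420x560x3 uint8, red, green, blue; 420x560 float32, m along the optical axis (not along the pixel's ray), 0 where there is no reading.
- env.camera_params(name): a dict with "fx", "fy", "cx", "cy" (pixels), "k1" (the pictures are not rectified: a ray, as slopes to the right and down, at radius r is drawn at 1 + k1 r^2 times it, then the intrinsics apply), "origin" and "rotation" of the camera in the world. Camera axes: x right, y down, z forward; pixel columns grow to the right and rows downward; lengths in m; the calibration is good to about 2 mm. A picture is of the moment at which its call begins: read the wrist's pose just before it. camera_params takes no time and is no camera call; for the wrist camera it gives the pose at the moment of the call.
A pose or a line that the arm cannot do raises env.IKError and nothing moves.
- env.hand_in(): hands the job in, once; it reports no verdict.
Readings, each from a call of its own:
- env.current_time(): time.
- env.current_joint_positions(): joint angles.
- env.current_dq(): joint speeds.
- env.current_joint_torque(): joint torques, N m.
- env.current_tcp_pos(): TCP position.
- env.current_eef_rot(): TCP orientation.
- env.current_wrist_force(): force on the tool from outside, world axes, zero at the start.
- env.current_moment(): the same for the moment, N m.
- env.current_gripper_width(): finger opening in m.
Only numpy, scipy, OpenCV 4.12 (cv2) and the standard library are available. Lean on these libraries where they do the work, as an engineer would, in place of code of your own. Each camera call takes 0.05 s, during which the arm holds its last target. There are 200 camera calls.

## Working session

There is one attempt and no reset: what is moved stays moved. The work goes in short steps, each a Python script; the robot and the scene stay as the last script left them, time stands still between calls to the robot, and variables do not carry over. Pictures are saved under pics/ and viewed, about 8 in all and at most 12, crops included, and the job is handed in when it is done.

```bash
ls; mkdir -p pics
python3 - <<'E'
from workcell import env
import cv2, numpy as np
for n in ("side","top"):
    p,d=env.capture(n); np.savez(f"{n}0.npz",p=p,d=d)
    cv2.imwrite(f"pics/{n}0.png",p[:,:,::-1]); print(n,env.camera_params(n))
print(env.current_time(), env.current_eef_rot())
E
```

```text
pics
side {'fx': 388.3340872638632, 'fy': 388.3340872638632, 'cx': 278.47365737765745, 'cy': 209.83601154421493, 'k1': -0.044231309395128454, 'origin': array([ 0.09768412, -0.58383017,  0.66722826]), 'rotation': array([-2.05890481,  0.59849576, -0.3667034 ])}
top {'fx': 417.9836877652999, 'fy': 417.9836877652999, 'cx': 273.7190428050902, 'cy': 210.55247939182738, 'k1': -0.12528034009136038, 'origin': array([0.39657026, 0.04779064, 1.13545108]), 'rotation': array([-2.16712084,  2.12592354, -0.14778562])}
0.1 [ 2.53156072e+00  1.85939837e+00 -1.75133155e-03]
```

View pics/side0.png

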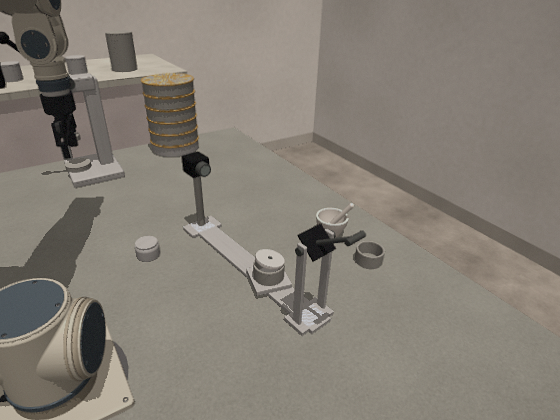

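View pics/top0.png

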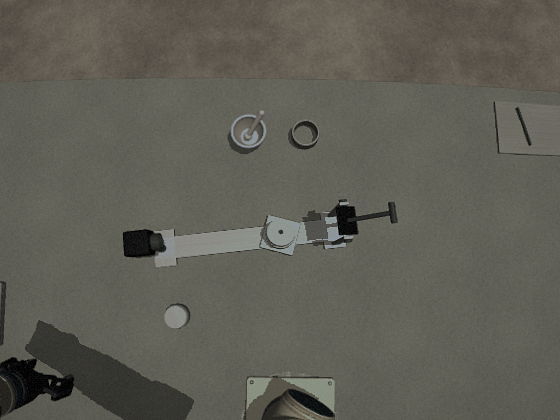

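Side: the disc (dot at about 270,258) sits between the camera post and the mirror, with the lever bar at about (355,238). Top: dot at (281,232), bar at (393,212), camera box at (139,243). The mortar and spare ring are on the far side and the tin is on the near side. Next, enlarged crops for accuracy.

```bash
cat > h.py <<'E'
import numpy as np, cv2
from scipy.spatial.transform import Rotation as R
from workcell import env
def ray(P,u,v):
    x,y=(u-P["cx"])/P["fx"],(v-P["cy"])/P["fy"]; a,b=x,y
    for _ in range(10):
        s=1+P["k1"]*(a*a+b*b); a,b=x/s,y/s
    return P["origin"], R.from_rotvec(P["rotation"]).apply([a,b,1.])
def onz(P,u,v,z):
    o,d=ray(P,u,v); return o+d*(z-o[2])/d[2]
def atd(P,u,v,dep):
    o,d=ray(P,u,v); return o+d*dep
def two(P,p,Q,q):
    o,d=ray(P,*p); o2,e=ray(Q,*q)
    A=np.c_[d,-e]; s=np.linalg.lstsq(A,o2-o,rcond=None)[0]
    a,b=o+s[0]*d,o2+s[1]*e; return (a+b)/2,np.linalg.norm(a-b)
E
python3 - <<'E'
from h import *
T=env.camera_params("top");S=env.camera_params("side")
t=np.load("top0.npz");s=np.load("side0.npz")
for n,u,v in (("dot",281,232),("bar",393,212),("cam",135,243),("sad",270,246),("saddle2",290,248)):
    print(n,atd(T,u,v,t["d"][v,u]))
for n,u,v in (("dot",270,258),("bar",355,238)):
    print("s",n,atd(S,u,v,s["d"][v,u]))
a=cv2.resize(t["p"][190:270,110:410],None,fx=2.6,fy=2.6,interpolation=cv2.INTER_CUBIC)
b=cv2.resize(s["p"][220:300,235:375],None,fx=4.5,fy=4.5,interpolation=cv2.INTER_CUBIC)
c=np.zeros((a.shape[0]+b.shape[0],780,3),np.uint8); c[:a.shape[0],:a.shape[1]]=a; c[a.shape[0]:,:b.shape[1]]=b
cv2.imwrite("pics/crop.png",c[:,:,::-1]); print(a.shape)
# depth map of disc top region from top cam: heights
for v in range(220,246,2):
    print(v,[int(1000*atd(T,u,v,t["d"][v,u])[2]) for u in range(264,300,2)])
E
```

```text
dot [0.49181673 0.03353645 0.08064602]
bar [ 0.51965188 -0.19680697  0.28019796]
cam [0.44695538 0.35397749 0.23532076]
sad [0.45905653 0.06134186 0.02402291]
saddle2 [0.45471075 0.00817427 0.02481567]
s dot [0.49069237 0.0286887  0.08452825]
s bar [ 0.51693315 -0.2029104   0.27581831]
(208, 780, 3)
220 [-3, 0, 24, 28, 30, 80, 75, 72, 76, 74, 74, 73, 22, 27, 0, 1, 1, 1]
222 [2, 29, 24, 27, 78, 78, 77, 76, 74, 74, 75, 78, 74, 25, 25, 31, 23, 22]
224 [2, 24, 27, 75, 77, 78, 80, 78, 77, 77, 75, 77, 74, 75, 27, 28, 24, 26]
226 [13, 25, 82, 77, 81, 1135, 83, 82, 79, 77, 78, 77, 80, 76, 75, 25, 25, 25]
228 [24, 29, 80, 84, 82, 78, 78, 81, 82, 82, 78, 82, 77, 79, 78, 23, 30, 27]
230 [26, 67, 82, 84, 80, 86, 81, 83, 83, 82, 79, 79, 80, 80, 79, 81, 28, 26]
232 [25, 68, 84, 82, 84, 83, 81, 82, 83, 80, 81, 80, 80, 79, 80, 83, 26, 11]
234 [27, 67, 83, 85, 83, 87, 83, 86, 81, 85, 84, 82, 84, 81, 82, 83, 27, 10]
236 [23, 62, 88, 88, 83, 83, 87, 85, 82, 85, 87, 84, 85, 83, 84, 66, 27, 7]
238 [26, 64, 83, 85, 88, 86, 88, 85, 86, 85, 86, 84, 86, 84, 86, 21, 26, 12]
240 [24, 26, 63, 89, 90, 86, 85, 88, 86, 86, 88, 87, 87, 85, 66, 26, 12, 12]
242 [28, 26, 55, 64, 89, 90, 87, 87, 91, 89, 89, 86, 87, 81, 27, 23, 9, 14]
244 [29, 21, 24, 63, 69, 86, 90, 90, 90, 86, 89, 88, 65, 56, 26, 29, 11, 9]
```

View pics/crop.png

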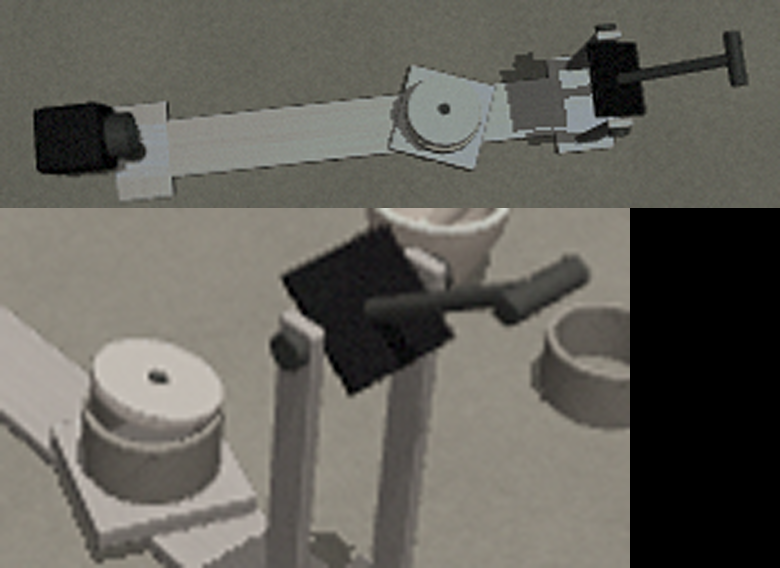

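```bash
cat >> h.py <<'E'
def cloud(n,p,d,box,zr):
    P=env.camera_params(n); u0,u1,v0,v1=box
    X=[atd(P,u,v,d[v,u]) for v in range(v0,v1) for u in range(u0,u1) if d[v,u]>0]
    X=np.array(X); return X[(X[:,2]>zr[0])&(X[:,2]<zr[1])]
def plane(X):
    for _ in range(4):
        c=X.mean(0); n=np.linalg.svd(X-c,full_matrices=False)[2][2]; n*=np.sign(n[2]) or 1
        r=(X-c)@n; X=X[abs(r)<2.5*r.std()]
    return c,n,r.std(),X
E
python3 - <<'E'
from h import *
t=np.load("top0.npz");s=np.load("side0.npz")
T=env.camera_params("top");S=env.camera_params("side")
for nm,b,z in (("cam",(118,165,225,262),(.226,.246)),("bar",(386,402,196,228),(.262,.29)),("rail",(180,255,225,262),(.006,.018))):
    X=cloud("top",t["p"],t["d"],b,z); r=cv2.minAreaRect(X[:,:2].astype(np.float32)*1000)
    print(nm,len(X),X.mean(0).round(4),np.round(r[0],1),np.round(r[1],1),r[2])
    if nm=="rail": 
        w,v=np.linalg.eigh(np.cov(X[:,:2].T)); print("dir",v[:,1])
for n,d,b in (("top",t["d"],(264,300,216,250)),("side",s["d"],(252,286,246,275))):
    X=cloud(n,0,d,b,(.071,.1)); c,nn,sd,X=plane(X)
    r=cv2.minAreaRect(X[:,:2].astype(np.float32)*1000)
    print(n,len(X),c,nn,"tilt",np.arccos(nn[2]),"dir up",np.degrees(np.arctan2(-nn[1],-nn[0])),sd,r)
du,dv=110+444/2.6,190+109/2.6
su,sv=235+158/4.5,220+(377-208)/4.5
print("dot2",two(T,(du,dv),S,(su,sv)),onz(T,du,dv,.082),onz(S,su,sv,.082))
# bar ends
tb=(110+736/2.6,190+58/2.6); sb=(235+545/4.5,220+(289-208)/4.5)
print("bar2",two(T,tb,S,sb),onz(T,*tb,.272),onz(S,*sb,.272))
E
```

```text
cam 735 [0.4484 0.3474 0.2339] [449.6 343.9] [54.9 78.9] 7.671399116516113
bar 163 [ 0.52   -0.1953  0.2764] [ 520.3 -194.7] [44.1 20.4] 7.906521320343018
rail 1662 [0.4672 0.205  0.012 ] [467.7 204.9] [ 60.7 208.1] 7.820991039276123
dir [-0.1447168   0.98947312]
top 589 [0.49174592 0.03560372 0.08264823] [ 0.22952351 -0.04995617  0.97202024] tilt 0.23711272897595956 dir up 167.72098411975557 0.0016964407698879876 ((492.1012878417969, 34.71284484863281), (67.87953186035156, 68.46965026855469), 1.6206797361373901)
side 410 [0.49036712 0.03044365 0.08356973] [ 0.22434532 -0.06471616  0.97235847] tilt 0.23566848923694714 dir up 163.9089096647817 0.00110550848001846 ((492.6084289550781, 32.824867248535156), (70.76382446289062, 69.03697204589844), 76.24319458007812)
dot2 (array([0.49287643, 0.03361577, 0.08147514]), np.float64(0.0021577318523371414)) [0.49187853 0.03414141 0.082     ] [0.4935257  0.03264209 0.082     ]
bar2 (array([ 0.5211559 , -0.20004987,  0.27221278]), np.float64(0.0024792772648535182)) [ 0.52018026 -0.19930322  0.272     ] [ 0.52270804 -0.20022323  0.272     ]
```

Measurements agree: disc tilt 0.237 with the raised side toward about 166°, and dot height 81.5–82 mm (82.2 expected). Station yaw is about 8°, and D ≈ 145 mm. Next: press the disc.

```bash
cat >> h.py <<'E'
def down(deg):  # tool z down, tool x at this world heading
    a=np.radians(deg); x=np.array([np.cos(a),np.sin(a),0]); z=np.array([0,0,-1.]); return R.from_matrix(np.c_[x,np.cross(z,x),z]).as_rotvec()
E
python3 - <<'E'
from h import *
env.gripper_to(0.0)
for a in (8.2,188.2): print(a,env.inverse_kinematics([.4655,.0404,.15],down(a)))
a=min((8.2,188.2),key=lambda a:abs(env.inverse_kinematics([.4655,.0404,.15],down(a))[5]))
o=down(a)
env.line_to([.165,.525,.32],vel=.2)
env.move_pose([.4655,.0404,.32],o)
env.line_to([.4655,.0404,.105],vel=.15)
print(a,env.current_time(),env.current_tcp_pos(),env.current_wrist_force())
for z in np.arange(.095,.0729,-.002):
    env.line_to([.4655,.0404,z],vel=.04); f=env.current_wrist_force(); print(round(z,4),env.current_tcp_pos()[2].round(4),f.round(1))
    if f[2]>12: break
print(env.current_time())
E
```

```text
8.2 [-0.09331641  0.13795283 -0.25466738  1.17817612  0.          1.33436292]
188.2 [-0.09331641  0.13795283 -0.25466738  1.17817612  0.         -1.80722974]
8.2 5.2667 [0.46592266 0.04035892 0.10560963] [-0.07509627 -0.61656475 -1.02342235]
0.095 0.0948 [-0.9 -0.8 -0.1]
0.093 0.093 [-0.4 -0.2 -0.1]
0.091 0.0909 [-0.3  0.3  0.8]
0.089 0.0889 [-0.5  0.   0.1]
0.087 0.0868 [0.1 0.5 0.4]
0.085 0.0849 [-0.2  0.2  0.9]
0.083 0.0829 [-0.   0.  -0.7]
0.081 0.0809 [ 0.3  0.1 -0.2]
0.079 0.0789 [ 0.3 -0.9 -0.4]
0.077 0.0769 [-0.4  0.1  1. ]
0.075 0.0749 [0.1 0.8 0.3]
0.073 0.0729 [0.4 0.5 0.2]
8.4167
```

No contact force showed up, so I'll check before going further.

Run:
```python
from h import *
print(env.current_wrist_force(),env.current_gripper_width(),env.current_tcp_pos())
o=[]
for n,b in (("side",(225,305,205,285)),("top",(240,320,190,260))):
    p,d=env.capture(n); np.savez(n+"1.npz",p=p,d=d)
    o.append(cv2.resize(p[b[2]:b[3],b[0]:b[1]],(395,395),interpolation=cv2.INTER_CUBIC))
cv2.imwrite("pics/press.png",np.hstack(o)[:,:,::-1])
X=cloud("side",0,np.load("side1.npz")["d"],(252,286,246,275),(.066,.1)); c,nn,sd,X=plane(X); print(c,nn,sd,len(X))
```

```text
[0.36928949 0.54413054 0.18589055] -1.973837966003395e-05 [0.46541657 0.04038637 0.07288756]
[0.48932211 0.02766352 0.0832301 ] [ 0.20493472 -0.08309134  0.97524232] 0.0017156335071815553 421
```

View pics/press.png

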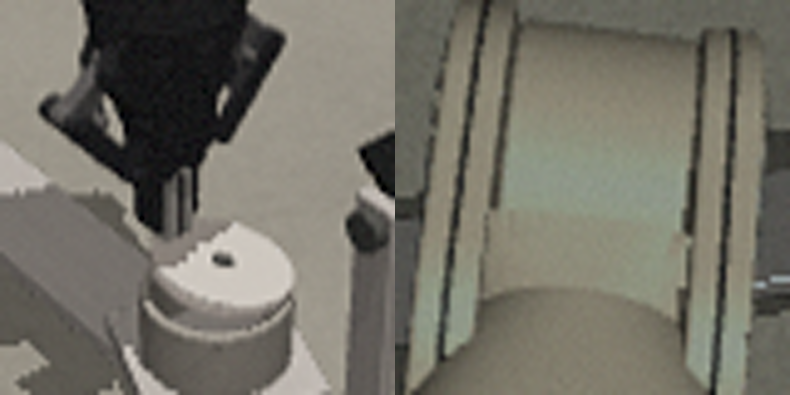

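```bash
cat >> h.py <<'E'
def proj(P,X):
    c=R.from_rotvec(P["rotation"]).inv().apply(np.array(X)-P["origin"]); a,b=c[:2]/c[2]; s=1+P["k1"]*(a*a+b*b)
    return np.array([P["cx"]+P["fx"]*a*s,P["cy"]+P["fy"]*b*s]),c[2]
E
python3 - <<'E'
from h import *
S=env.camera_params("side"); d=np.load("side1.npz")["d"]; d0=np.load("side0.npz")["d"]
k=395/80
for n,X in (("tcp",env.current_tcp_pos()),("tcp+20",env.current_tcp_pos()+[0,0,.02]),("dot",[.4928,.0336,.0815]),("high",[.4675,.040,.088])):
    uv,z=proj(S,X); print(n,uv,"crop",(uv-[225,205])*k,z)
for v in range(238,272,2): print(v,[tuple((1000*atd(S,u,v,d[v,u])).astype(int)) for u in range(252,274,4)])
E
```

```text
tcp [258.40042618 262.62305115] crop [164.91460425 284.51381505] 0.9272721365853271
tcp+20 [258.36915121 256.02797372] crop [164.7601841  251.95062026] 0.9167971131191228
dot [269.6399551  257.60455531] crop [220.40977833 259.73499186] 0.9310373899103923
high [259.19676677 257.49874182] crop [168.84653591 259.21253776] 0.9200930248483778
238 [(np.int64(440), np.int64(24), np.int64(164)), (np.int64(452), np.int64(27), np.int64(158)), (np.int64(462), np.int64(27), np.int64(154)), (np.int64(474), np.int64(30), np.int64(148)), (np.int64(590), np.int64(196), np.int64(2)), (np.int64(601), np.int64(191), np.int64(1))]
240 [(np.int64(440), np.int64(24), np.int64(159)), (np.int64(454), np.int64(31), np.int64(149)), (np.int64(463), np.int64(30), np.int64(146)), (np.int64(478), np.int64(36), np.int64(137)), (np.int64(583), np.int64(186), np.int64(4)), (np.int64(595), np.int64(183), np.int64(1))]
242 [(np.int64(439), np.int64(24), np.int64(154)), (np.int64(453), np.int64(30), np.int64(144)), (np.int64(462), np.int64(28), np.int64(142)), (np.int64(476), np.int64(33), np.int64(133)), (np.int64(580
[... 3241 characters left out ...]
68), np.int64(33)), (np.int64(464), np.int64(13), np.int64(82)), (np.int64(471), np.int64(6), np.int64(84)), (np.int64(478), np.int64(0), np.int64(84))]
268 [(np.int64(469), np.int64(78), np.int64(27)), (np.int64(453), np.int64(32), np.int64(67)), (np.int64(485), np.int64(66), np.int64(28)), (np.int64(495), np.int64(63), np.int64(26)), (np.int64(471), np.int64(6), np.int64(78)), (np.int64(477), np.int64(0), np.int64(80))]
270 [(np.int64(465), np.int64(71), np.int64(27)), (np.int64(453), np.int64(31), np.int64(61)), (np.int64(460), np.int64(25), np.int64(62)), (np.int64(490), np.int64(55), np.int64(27)), (np.int64(499), np.int64(50), np.int64(27)), (np.int64(508), np.int64(46), np.int64(26))]
```

The fingertips appear at z ≈ 0.108 in the side view, but the TCP reads 0.073. I'll cross-check with the wrist camera.

Run:
```python
from h import *
W=env.camera_params("wrist"); p,d=env.capture("wrist"); print(W)
cv2.imwrite("pics/w1.png",p[:,:,::-1])
print(env.current_tcp_pos(),R.from_rotvec(env.current_eef_rot()).as_matrix().round(3).tolist(),env.current_joint_positions())
for v in range(20,420,40): print(v,[tuple((1000*atd(W,u,v,d[v,u])).astype(int).tolist()) if d[v,u]>0 else 0 for u in range(40,560,80)])
S=env.camera_params("side"); d0=np.load("side0.npz")["d"]
uv,z=proj(S,[.165,.525,.209]); print("start tip in side0",uv,z); u,v=uv.astype(int); print(d0[v-12:v+30:3,u-8:u+9:4].round(3))
```

```text
{'fx': 310.6921025609656, 'fy': 310.6921025609656, 'cx': 279.62158185571883, 'cy': 208.1832083671397, 'k1': -0.05971162189272576, 'origin': array([0.45530824, 0.10775788, 0.2510711 ]), 'rotation': array([2.86479924, 0.20642388, 0.02664058])}
[0.46552415 0.04040098 0.07303923] [[0.99, 0.143, 0.0], [0.143, -0.99, -0.0], [0.0, 0.0, -1.0]] [-9.32891339e-02  1.92965475e-01 -3.96193598e-01  9.81567701e-01
 -2.82566052e-05  1.33441763e+00]
20 [(263, 159, 0), (326, 165, 0), (386, 172, 0), (445, 177, 12), (502, 189, 0), (562, 199, 0), (624, 212, 0)]
60 [(262, 130, 0), (327, 137, 0), (388, 145, 0), (449, 150, 12), (508, 162, 0), (569, 172, 0), (633, 184, 0)]
100 [(263, 100, 1), (329, 107, 0), (391, 116, 0), (453, 123, 12), (513, 133, 1), (576, 143, 0), (642, 155, 0)]
140 [(261, 68, 0), (330, 77, 0), (394, 85, 1), (457, 95, 11), (520, 103, 0), (584, 113, 0), (653, 125, 0)]
180 [(259, 34, 0), (330, 44, 0), (396, 53, 0), (461, 67, 26), (526, 72, 1), (592, 82, 1), (663, 92, 0)]
220 [(258, -1, 1), (330, 9, 0), (399, 19, 1), (462, 55, 83), (508, 60, 81), (602, 48, 1), (676, 58, 0)]
260 [(254, -41, 0
[... 266 characters left out ...]
1, 12), (491, 43, 165), (505, 58, 182), (723, -61, 1)]
380 [(408, 44, 197), (424, 40, 189), (446, 57, 202), (463, 52, 195), (477, 62, 202), (505, 51, 188), (516, 61, 197)]
start tip in side0 [ 74.58406416 163.88936082] 1.0549740670235082
[[0.977 0.986 2.045 2.051 2.063]
 [0.981 0.991 2.058 2.053 2.079]
 [0.986 0.99  2.071 1.518 1.524]
 [1.5   1.447 1.445 1.45  1.45 ]
 [1.425 1.424 1.426 1.428 1.43 ]
 [1.403 1.404 1.404 1.4   1.404]
 [1.416 1.402 1.402 1.401 1.414]
 [1.479 1.408 1.403 1.406 1.408]
 [1.447 1.396 1.389 1.387 1.392]
 [1.43  1.43  1.369 1.369 1.37 ]
 [1.414 1.413 1.352 1.359 1.369]
 [1.389 1.396 1.353 1.369 1.369]
 [1.371 1.378 1.359 1.371 1.379]
 [1.356 1.361 1.354 1.357 1.356]]
```

View pics/w1.png

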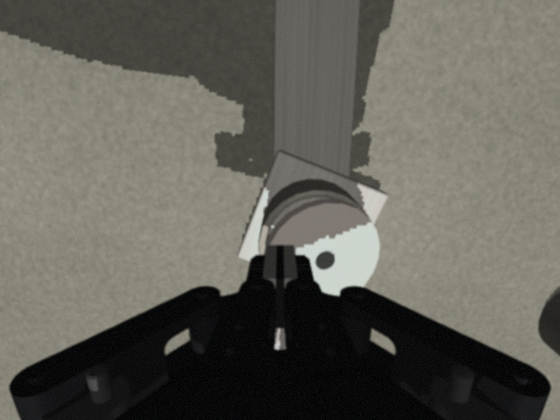

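The wrist camera's world points are right (bench at z = 0), but the real fingertips sit about 35 mm behind the reported TCP. I'll keep going down with a force guard. The hard stop with the disc level (74 mm) will give the true tip offset.

Run:
```python
from h import *
p=[.4655,.0404]; env.line_to([*p,.062],vel=.04); g=0
def F(): return np.mean([env.current_wrist_force() for _ in range(4)],0)
for z in np.arange(.060,.028,-.001):
    env.line_to([*p,z],vel=.03); env.sleep(.05); f=F(); print(round(z,4),env.current_tcp_pos()[2].round(4),f.round(1))
    if f[2]>8: break
print(env.current_time())
d=env.capture("side")[1]; c,nn,sd,X=plane(cloud("side",0,d,(252,286,246,275),(.066,.1))); print(c,nn,sd,len(X))
```

```text
0.06 0.06 [-0.2 -0.6 -0.2]
0.059 0.059 [-0.2 -0.2  0.2]
0.058 0.058 [-1.   0.  -0.2]
0.057 0.057 [-0.  -1.   0.1]
0.056 0.056 [ 0.4  0.1 -0.2]
0.055 0.055 [-0.6 -0.1  1.4]
0.054 0.0539 [-0.8  0.5  0.2]
0.053 0.0529 [-0.7 -0.5  0.8]
0.052 0.052 [-0.5  0.3  1.6]
0.051 0.051 [-0.7  0.8  1.3]
0.05 0.0499 [-0.3  0.  -1. ]
0.049 0.049 [-1.5 -0.1  0.7]
0.048 0.048 [-0.7 -0.5  1.3]
0.047 0.047 [-0.7  0.3  1.4]
0.046 0.046 [0.1 0.1 0.4]
0.045 0.0449 [-0.3  0.3  1. ]
0.044 0.044 [-0.3  0.3  0.2]
0.043 0.043 [-0.3  0.6  0.5]
0.042 0.0419 [-0.2  0.7 -0.4]
0.041 0.0409 [-0.8  0.8 -1. ]
0.04 0.0399 [0.6 0.2 0.1]
0.039 0.039 [-0.7  0.7  1.8]
0.038 0.0387 [-3.9  0.4 11.4]
15.8917
[0.48814754 0.02401667 0.07438366] [ 0.03220212 -0.09675158  0.99478749] 0.0032440118435246423 451
```

Hard contact at a reported 0.0388, so the tip offset is 35 mm. Retract and verify that the disc is level.

Run:
```python
from h import *
env.line_to([.4655,.0404,.30],vel=.25)
j=env.current_joint_positions()
env.move_joints([-.6,*j[1:]])
for n,b in (("top",(264,300,216,250)),("side",(252,286,246,275))):
    p,d=env.capture(n); np.savez(n+"2.npz",p=p,d=d)
    c,nn,sd,X=plane(cloud(n,0,d,b,(.066,.1))); print(n,c,nn,"tilt",np.arccos(nn[2]),sd,len(X))
print(env.current_time())
a=[cv2.resize(np.load(n+"2.npz")["p"][b[2]:b[3],b[0]:b[1]],(395,395),interpolation=cv2.INTER_CUBIC) for n,b in (("side",(225,305,205,285)),("top",(245,315,195,265)))]
cv2.imwrite("pics/lev.png",np.hstack(a)[:,:,::-1])
```

```text
top [0.48959945 0.03656974 0.0739145 ] [-0.00926317 -0.00468114  0.99994614] tilt 0.010378981857414912 0.0018714557917657926 602
side [0.48804318 0.03094637 0.0746634 ] [-0.01026657 -0.00925303  0.99990448] tilt 0.013821474494404289 0.0012424570561684663 471
18.175
```

View pics/lev.png

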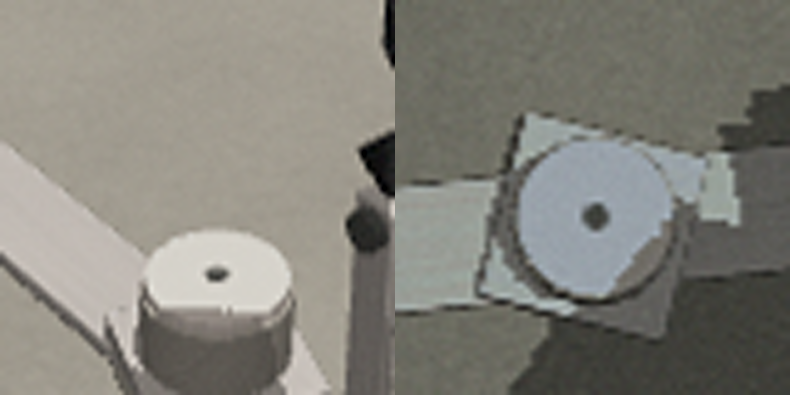

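Disc is level: tilt about 0.01, top at 74 mm. The dot is at side (268.7,260.3) and top (280.4,233.3). Next: push the lever along its arc.

Run:
```python
from h import *
T=env.camera_params("top");S=env.camera_params("side")
dot,e1=two(T,(280.4,233.3),S,(268.7,260.3)); print("dot",dot,e1)
bar=np.array([.5211,-.2000,.272])
yaw=np.radians(8.1); ey=np.array([-np.sin(yaw),np.cos(yaw)]); ex=np.array([np.cos(yaw),np.sin(yaw)])
M=bar[:2]+ey*110e-3*np.cos(.6); D=(dot[:2]-M)@ey; print("D",D,"lateral",(dot[:2]-M)@ex)
th=.908-.5*np.arctan2(.136,D); print("theta",th)
bp=lambda t:np.r_[M-ey*.110*np.cos(.6-t),.210+.110*np.sin(.6-t)]
np.savez("st.npz",M=M,ey=ey,D=D,th=th,dot=dot)
o=down(8.2); OFF=.0352
tip=lambda t:bp(t)+[0,0,.007-OFF]
# mirror plane at rest (top view, before)
d=np.load("top0.npz")["d"]
c,n,sd,X=plane(cloud("top",0,d,(340,355,208,232),(.17,.26))); print("mirror rest",c,n,"elev of face", np.arctan2(n[2],-n[:2]@ey),sd,len(X))
q=tip(0)+[0,0,.05]
env.move_pose(q,o); print(env.current_tcp_pos(),env.current_time())
env.line_to(tip(0)+[0,0,.004],vel=.1)
for t in np.linspace(0,th,9):
    env.line_to(tip(t),vel=.06); env.sleep(.05); print(round(t,3),env.current_tcp_pos().round(4),tip(t).round(4),env.current_wrist_force().round(1))
print(env.current_time())
for n in ("side","top"):
    p,d=env.capture(n); np.savez(n+"3.npz",p=p,d=d)
b=(275,375,200,275); p=np.load("side3.npz")["p"]
cv2.imwrite("pics/lever.png",cv2.resize(p[b[2]:b[3],b[0]:b[1]],None,fx=7,fy=7,interpolation=cv2.INTER_CUBIC)[:,:,::-1])
```

```text
dot [0.4898261  0.03451405 0.07375752] 0.0016732601691650155
D 0.1457940682288925 lateral 0.0020814167327882736
theta 0.5326719854803639
mirror rest [ 0.50999949 -0.10991699  0.21700611] [ 0.08912002 -0.6043387   0.79172745] elev of face 0.9136378160762042 0.0010475512183046123 326
[ 0.52179638 -0.19865606  0.29312791] 18.6583
0.0 [ 0.5213 -0.2002  0.2443] [ 0.5211 -0.2     0.2439] [1.3 0.1 1.1]
0.067 [ 0.5217 -0.2042  0.2376] [ 0.5217 -0.2039  0.2377] [-0.6 -1.7  2.1]
0.133 [ 0.5221 -0.2074  0.2311] [ 0.5221 -0.2074  0.2313] [-0.3 -0.7  1.2]
0.2 [ 0.5225 -0.2103  0.2244] [ 0.5226 -0.2104  0.2247] [ 0.4 -0.7  1.5]
0.266 [ 0.5229 -0.213   0.2176] [ 0.523  -0.213   0.2178] [ 0.  -0.8  1.8]
0.333 [ 0.5232 -0.2151  0.2106] [ 0.5233 -0.2152  0.2108] [ 0.4 -0.4  1.4]
0.4 [ 0.5235 -0.2168  0.2035] [ 0.5235 -0.2168  0.2037] [ 0.2 -0.   2. ]
0.466 [ 0.5236 -0.218   0.1963] [ 0.5237 -0.218   0.1965] [ 1.2 -0.5  2.5]
0.533 [ 0.5237 -0.2187  0.189 ] [ 0.5238 -0.2188  0.1892] [ 0.6 -0.1  3. ]
22.1667
```

View pics/lever.png

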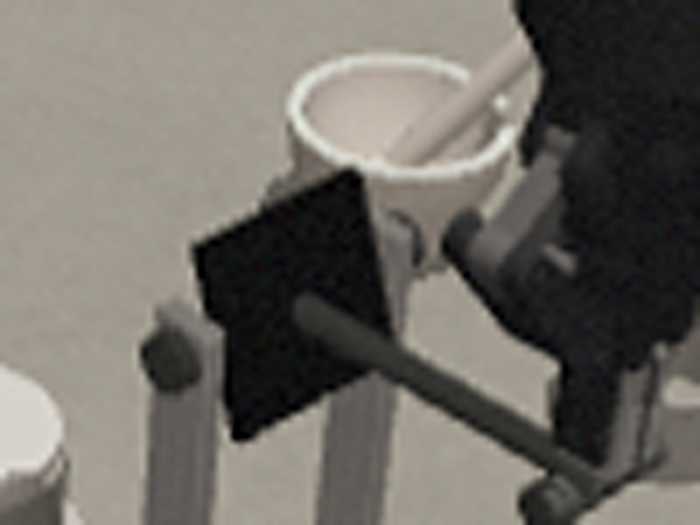

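The lever is held and the mirror's back plate shows clearly in the side view: crop corners (195,245), (355,175), (390,370), (240,435). I'll measure the turn from its plane, against the same fit at rest.

```bash
cat > m.py <<'E'
from h import *
st=np.load("st.npz"); ey=st["ey"]; S=env.camera_params("side")
def fit(d,poly):
    m=np.zeros(d.shape,np.uint8); cv2.fillPoly(m,[np.round(poly).astype(np.int32)],1); m=cv2.erode(m,np.ones((2,2)))
    vs,us=np.nonzero(m&(d>0)); X=np.array([atd(S,u,v,d[v,u]) for v,u in zip(vs,us)])
    med=np.median(d[vs,us]); X=X[abs(d[vs,us]-med)<.04]
    c,n,sd,X=plane(X); n=n if n[:2]@ey<0 else -n
    return np.arctan2(n[2],-n[:2]@ey),sd,len(X),c
rest=np.array([(292,80),(380,30),(405,70),(365,85),(360,115),(405,120),(440,125),(352,178)])/4.5+[235,220]
now=np.array([(205,253),(348,185),(365,310),(310,285),(290,300),(300,380),(245,425)])/7+[275,200]
E
python3 - <<'E'
from m import *
a=fit(np.load("side0.npz")["d"],rest); print("rest",a)
ds=[env.capture("side")[1] for _ in range(8)]
bs=[fit(d,now) for d in ds]; e=np.array([b[0] for b in bs]); print("now",e.round(3),bs[0]); print("turn",a[0]-e.mean(), .908-e.mean(),"wanted",float(st["th"]))
# top: dark mirror from top view?
for n in ("top",):
    d=np.load("top3.npz")["d"]; c=cloud("top",0,d,(335,362,205,238),(.17,.26)); print(len(c))
M=st["M"]; bc=np.r_[M-ey*.110*np.cos(.6-st["th"]),.210+.110*np.sin(.6-st["th"])]
x=np.array([ey[1],-ey[0],0])
print("bar near end pred",(proj(S,bc-.022*x)[0]-[275,200])*7,"far",(proj(S,bc+.022*x)[0]-[275,200])*7)
print("hinge pred",(proj(S,np.r_[M,.21]-.042*x)[0]-[275,200])*7)
print(env.current_tcp_pos(),env.current_wrist_force(),env.current_time())
E
```

```text
rest (np.float64(0.9095044882303538), np.float64(0.000933682473336955), 415, array([ 0.50106791, -0.11691614,  0.21442219]))
now [0.369 0.373 0.368 0.372 0.365 0.379 0.369 0.371] (np.float64(0.3692067379845331), np.float64(0.0008648357271891444), 373, array([ 0.5042416 , -0.11488343,  0.21715914]))
turn 0.5388416110775327 0.5373371228471788 wanted 0.5326719854803639
329
bar near end pred [537.7250806  509.90007406] far [645.66435967 438.53681508]
hinge pred [177.06706635 358.45679472]
[ 0.52372206 -0.21871433  0.18921458] [-0.21057369  0.07625685  1.87385196] 22.6667
```

The measured turn is 0.538 against 0.532 wanted, about 2 mm of view error at the dot. I'll raise the bar 0.4 mm, recheck and hand in.

Run:
```python
from m import *
p=env.current_tcp_pos(); env.line_to([.52377,-.2187,.1892+.0004],vel=.02); env.sleep(.4)
e=[fit(env.capture("side")[1],now)[0] for _ in range(8)]; e=np.mean(e); D=float(st["D"]); r=np.hypot(D,.136)
print("face",e,"turn",.908-e,"dot z in view (mm)",1000*r*np.sin(2*e-np.arctan2(.136,D)))
d=env.capture("side"); c,n,s,X=plane(cloud("side",0,d[1],(252,286,246,275),(.066,.1))); print("disc tilt",np.arccos(n[2]),c[2])
d0=np.load("side0.npz")["p"].astype(int)
for nm,b in (("tin",(132,162,232,264)),("ring",(354,388,240,270))): print(nm,abs(d[0][b[2]:b[3],b[0]:b[1]].astype(int)-d0[b[2]:b[3],b[0]:b[1]]).mean())
print(env.current_tcp_pos(),np.mean([env.current_wrist_force() for _ in range(5)],0),env.current_time())
env.hand_in()
```

```text
face 0.37159097810133035 turn 0.5364090218986697 dot z in view (mm) -1.490157882622525
disc tilt 0.015548298262043231 0.07460934548561479
tin 21.475
ring 38.1062091503268
[ 0.52375547 -0.21866487  0.18959805] [-0.47578345  0.51137135  2.1530535 ] 23.7667
the job is handed in; nothing more can be done
```

The disc is pressed level, and the job was handed in at about 24 s with the shut fingertips still holding the mirror's lever down. By my measurements, the dot is within about 1.5 mm of the centre of the inspection camera's view.

- **Disc:** it started tilted 0.237 rad. I pressed the raised side until it hit a firm stop. Afterwards the depth fits gave a tilt of 0.010–0.016 rad, which is about measurement noise, and a top height of 74–75 mm (74 expected).
- **Mirror:** the lever followed its arc to a measured turn of about 0.536 rad, against 0.532–0.533 wanted. The dot is 12 mm across, so that error is well inside it. The wrist force at the end was about 2 N, so the fingers were still pressing on the bar.

Some checks disagreed or were inconclusive:
- **Fingertip position:** the real fingertips sat about 35 mm short of the reported TCP. My first press met nothing because of this. I confirmed it with the side and wrist cameras, then calibrated the offset on the disc's stop.
- **Dot distance:** two-view measurements differed by about 2 mm, which adds roughly 1.4 mm of uncertainty at the dot.
- **Tin, spare ring and mortar:** a last before/after picture comparison showed differences at the tin and the ring. The arm and its shadow may have crossed those areas, but I did not view the pictures to confirm. I did not run that check on the mortar. My tool paths did not go near any of the three, and the logged forces rose only at the disc and the lever bar.

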